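# Refit the taper plug of the vacuum cock

### The arm

A 7-joint arm with a two-finger parallel gripper is mounted at the origin on the work surface. World frame = base frame: x ahead of the robot, y to its left, z up, the work surface at z = 0. Lengths are in mm, angles in rad, forces in N, time in s.
With the tool pointing down it reaches from about 425 to 875 mm from the base axis. Payload 4.7 kg.
Tool frame: the origin (TCP) lies at the very end of the fingers, on their centre line; the grasp point (between the pads) lies 19 mm behind it (ctrl.grasp_offset is the distance from the TCP to the grasp point, in mm); z points along the fingers, y is the line along which they close (so a half turn about z gives the same grasp; the last joint's range is limited). The gripper opens to 87 mm and grips with 3 to 60 N. Pads are 19 mm wide; open, the fingers measure 117 mm over their backs; the gripper's body (75 mm by 190 mm) begins 51 mm behind the grasp point.
Start: joints at [-1.31, 0.321, -0.07, 1.45, 0.023, 1.371, -0.057], TCP at [158.823, 630.318, 222.587] pointing down, gripper open.
Joint ranges: [-2.86, 2.86], [-0.3, 2.09], [-1.38, 1.24], [0.06, 2.45], [-1.56, 4.7], [0.09, 2.05], [-2.69, 2.69]. Speed limits (rad/s): [2.57, 2.57, 3.14, 3.14, 3.14, 3.14, 3.14].

### API

Orientations are given as a unit quaternion [x, y, z, w].
In Python, from plant import ctrl, camera gives the robot as it stands.
- The arm moves only by the shell command python3 -m pendant 'ROWS' [FORCE]. ROWS is JSON, a list of rows, each an object of numbers: "tx", "ty", "tz": the shift along the world's x, y, z each as a share of 0.2 m, from -1 to 1; "twist": the turn about the world's z as a share of 45 degrees, from -1 to 1; "hand": the gripper's target within -1 to 1 (fully open at 1, half-way at 0, shut at -1). A call has 1 to 12 rows; each row shifts and turns the commanded pose from where the row before left it; what a row does not reach is not made up. A row lasts 1/8 s, in which the tool goes at most 62.5 mm and 10.7 degrees, less where a joint would pass 70% of its speed; a pose out of reach is approached as far as the arm can. A call with a number of a shift or a turn outside -1 to 1 is refused whole. A call with a gripper value outside its range is refused whole. The fingers move at their own pace and stop on an object; FORCE is the grip in N (left out, the last holds). Time passes only in rows, so rows that do not move let the fingers close. It gives the time, the measured TCP pose, the force, the opening and the grip force at its end, in the units of the state.
- ctrl.get_obs(): the state, without advancing time (a new reading comes with each control period).
- camera(name): name is "scene" or "top" or "wrist"; returns a dict with "img" (400x640x3 uint8, red, green, blue), "intrinsics" (3x3 intrinsics, pixels), "xyz" and "rotation" of the camera in the world; the wrist camera has in their place "tool_from_camera" (4x4, takes a point from camera to tool coordinates, whose origin is the TCP and whose axes are the flange's). Camera axes: x right, y down, z forward; pixel columns grow to the right and rows downward; lengths in mm; the calibration is good to about 2 mm. A picture is of the moment at which its call begins: read the wrist's pose just before it. There is no depth.
- ctrl.close_job(): hands the job in; it is judged then, once.
The state is a dict: "clock": time; "joint_pos": joint angles; "qd": joint speeds; "tau": joint torques, N m; "eef_pos": TCP position; "ee_rot": TCP orientation; "wrist_force": force on the tool from outside, world axes, zero at the start; "wrist_torque": the same for the moment, N m; "width": finger opening in mm; "grasp_force": force on a finger pad.
Only numpy, scipy, OpenCV 4.12 (cv2) and the standard library are available. Lean on these libraries where they do the work, as an engineer would, in place of code of your own. Each camera call takes 0.05 s, during which the arm holds its last target. There are 200 camera calls.

### The job

Refit the plug of the vacuum cock beside the inspection bench's hold-down plate: lift it out of the black holder, set it into the tapered mouth of the cock with its bar handle along the pipe stubs, then press it down (15 to 20 N, never more than 30 N) while turning it a quarter turn, either way, working it back and forth if need be, until it is wedged with its collar right down on the rim and the handle square across the pipes (shut). Let go of it and leave the bottle, the lens and the screwdriver where they are.

Things in the scene. Friction and masses are not known exactly. Their poses are not given: they have to be found in the camera images.
- plug_handle (a point): Centre of the bar handle of the loose steel plug (0.33 kg, varies; 80 mm tall). The bar is 48 mm long (x axis of this point), 12 mm thick (y) and 24 mm high (z, up); grip it firmly across its thickness from above. The top of the collar lies 24 mm below this point, with an 11 mm stem between. The plug starts upright in the black holder, at any yaw.
- plug_collar (a point): Centre of the underside of the plug's collar, 28 mm below plug_handle, same axes. The collar is a disc 40 mm across and 4 mm thick. Under it hangs the plug's taper, 40 mm long, 25 mm across at the collar and 19 mm at its lower end.
- valve_rim (a point): Centre of the cock's mouth (29 mm wide) at the height of its rim, 55 mm above the bench: a square aluminium block 64 mm wide over a dark base plate. z is up; x runs along the two steel pipe stubs on its sides (ends 78 mm out, at most 41 mm up). The plug set in lightly stops with its collar about 6 to 8 mm above the rim.
- cock (a joint): How far the block is pushed down on its rubber pad (m): 0 free, 1 mm per 8 N; not beyond 4 mm. Its springy split sleeve grips the taper: a straight push stalls 3 to 4 mm short of home, but turned under a push of 15 to 20 N the plug sinks some 2 to 6 mm per radian, resisting with up to 0.7 N m, till the collar meets the rim (hard stop). Let go, it stays. Friction varies.
- holder: The black plastic holder block, 76 x 76 mm and 50 mm high, fixed, with a loose hole 29 mm wide in its top from which the plug is lifted straight up; the collar rests on its top. Origin at the centre of its underside.
- bottle: Small clear bottle with a white cap, 36 mm wide, 85 mm high, upright and loose; origin at the centre of its underside. To be left alone.
- lens: Black lens barrel, 38 mm wide, 55 mm high, upright and loose; origin at the centre of its underside. To be left alone.
- driver: Screwdriver with a black handle, 150 mm long, lying loose on the bench; x along its shaft. To be left alone.
- plug: The plug as a whole; origin at the centre of its flat lower end, 68 mm below plug_handle.
Things that resemble listed ones, but are neither listed nor needed, are in the scene too. Leave any brown or pink look-alike of the plug alone.

How it is judged (in metres and radians):
On the way:
1. the plug stands in the mouth of the cock, not yet home, with its handle along the pipe stubs (z of plug_collar in the frame of valve_rim between 0.002 and 0.016 m and horizontal distance between plug_collar and valve_rim below 0.006 m and angle between the x axis of plug_handle and the x axis of valve_rim, either way round below 0.3 rad), for 0.2 s.
At the end, for the whole second after the job is handed in: The plug is wedged in the cock with its collar within 1.5 mm of the rim and 3 mm of its centre, upright, its handle within 0.3 rad (17 degrees) of square across the pipe stubs, at rest and let go (z of plug_collar in the frame of valve_rim below 0.0015 m and horizontal distance between plug_collar and valve_rim below 0.003 m and angle between plug_collar's own z axis and vertical below 0.1 rad and angle between the x axis of plug_handle and the x axis of valve_rim, either way round above 1.27 rad and linear speed of plug below 0.01 m/s); the robot touches nothing.
It fails at once if the cock is pushed down more than 4 mm on its pad (more than about 32 N) (value of joint cock above 0.004 m).
It fails at once if a bystander is moved by more than 30 mm (distance of any of bottle, lens, driver from where it was at the start of the episode above 0.03 m).
It also fails if it takes over 72 s, if anything falls off the work surface, if the arm or the gripper's body presses on something with over 40 N, if the wrist force passes 120 N, or if a joint passes its speed limit or range.

## Working session

There is one attempt and no reset: what is moved stays moved. The work goes in short steps, Python scripts to look and compute and a shell command to move; the robot and the scene stay as the last step left them, time stands still between calls to the robot, and variables do not carry over. Pictures are saved under pics/ and viewed, at most 10 in all, crops included, and the job is handed in when it is done.

```bash
mkdir -p pics; cat > h.py <<'E'
import numpy as np, cv2
from plant import ctrl, camera
from scipy.spatial.transform import Rotation as R
def snap(n,f=None):
    o=ctrl.get_obs(); c=camera(n)
    if n=="wrist":
        T=np.eye(4);T[:3,:3]=R.from_quat(o["ee_rot"]).as_matrix();T[:3,3]=o["eef_pos"]
        M=T@np.array(c["tool_from_camera"]);c["xyz"]=M[:3,3];c["rotation"]=M[:3,:3]
    if f: cv2.imwrite("pics/"+f+".png",c["img"][:,:,::-1]); np.savez("pics/"+f,**{k:np.array(c[k]) for k in("img","intrinsics","xyz","rotation")})
    return c
def load(f): return dict(np.load("pics/"+f+".npz"))
def pt(c,uv,z):
    d=np.array(c["rotation"])@np.linalg.inv(c["intrinsics"])@np.array([uv[0],uv[1],1.]);p=np.array(c["xyz"])
    return p+d*(z-p[2])/d[2]
def px(c,P):
    q=np.array(c["intrinsics"])@(np.array(c["rotation"]).T@(np.array(P)-c["xyz"]));return q[:2]/q[2]
E
python3 - <<'E'
from h import *
a=snap("scene","scene1");b=snap("top","top1")
print(a["xyz"],b["xyz"],b["rotation"],b["intrinsics"]); o=ctrl.get_obs();print(o["ee_rot"],o["width"],ctrl.grasp_offset,o["clock"])
E
```

```text
[1052.39651968  249.28264511  443.19983233] [507.80227729 -11.76039372 873.21042322] [ 0.7143254  -0.69818733  0.0293932  -0.03754626] [[401.6816101    0.         314.29995504]
 [  0.         401.6816101  205.59971836]
 [  0.           0.           1.        ]]
[ 1.23071281e-01  9.92397475e-01 -8.41632408e-04 -5.75192679e-05] 86.84049367358482 18.700000000000003 0.1
```

View pics/top1.png

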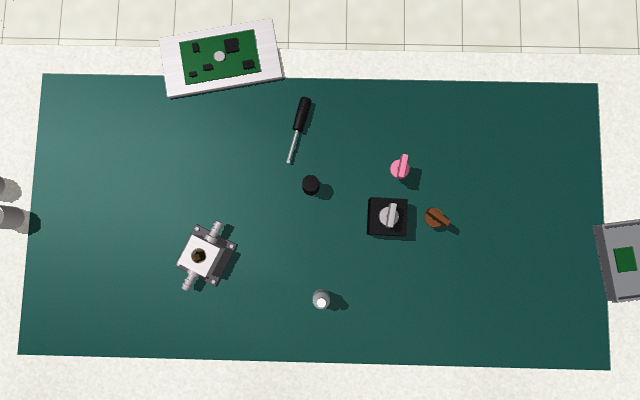

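View pics/scene1.png

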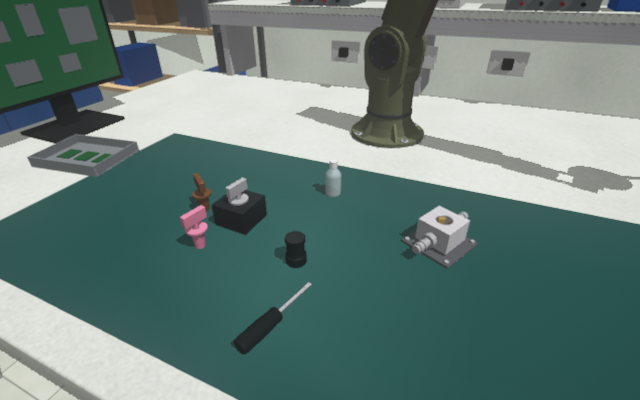

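Top view: the plug candidates are steel/grey in the black holder at (390,215), pink at (401,166) and brown at (437,217). The steel one in the black holder fits the description. The cock is at (200,256) with stubs at (216,228) and (188,284). I'll measure and make one crop to confirm.

```bash
python3 - <<'E'
from h import *
t=load("top1");im=t["img"];hsv=cv2.cvtColor(im,cv2.COLOR_RGB2HSV)
def comp(x0,x1,y0,y1,f):
    m=np.zeros(im.shape[:2],np.uint8);m[y0:y1,x0:x1]=(f(hsv[y0:y1,x0:x1].astype(int))*255);return m
# handle: bright
for vt in(130,170,190):
    m=comp(368,410,196,240,lambda h:(h[...,2]>vt)&(h[...,1]<60))
    for c in cv2.findContours(m,0,1)[0]:
        if cv2.contourArea(c)>20:print(vt,cv2.minAreaRect(c))
m=comp(170,240,215,295,lambda h:(h[...,2]>200)&(h[...,1]<60))
for c in cv2.findContours(m,0,1)[0]:
    if cv2.contourArea(c)>100:
        r=cv2.minAreaRect(c);print("block",r,[pt(t,p,55).round() for p in cv2.boxPoints(r)],pt(t,r[0],55))
m=comp(185,212,243,270,lambda h:(h[...,2]<130))
for c in cv2.findContours(m,0,1)[0]:
    if cv2.contourArea(c)>30:
        r=cv2.minAreaRect(c);print("mouth",r,pt(t,r[0],55))
print("stubs",pt(t,(216.5,224),30),pt(t,(187,288),30))
for n,p in dict(bottle=(321,300),lens=(310,184),pink=(401,166),brown=(437,217),drv=(300,120)).items():print(n,pt(t,p,60).round())
a=cv2.resize(im[190:240,360:460],None,fx=7,fy=7,interpolation=2)[:, :400]
b=cv2.resize(im[210:300,165:245],None,fx=3.9,fy=3.9,interpolation=2)[:350]
cv2.imwrite("pics/crop.png",np.hstack([a,b])[:,:,::-1])
E
```

```text
130 ((383.24322509765625, 215.04054260253906), (7.39795446395874, 17.426292419433594), 9.462322235107422)
130 ((391.5599365234375, 214.57997131347656), (6.081118583679199, 23.617366790771484), 8.130102157592773)
170 ((383.06756591796875, 215.0946044921875), (6.740358352661133, 17.261892318725586), 9.462321281433105)
170 ((391.56756591796875, 214.59457397460938), (4.93196964263916, 23.34465789794922), 9.462322235107422)
190 ((391.3783874511719, 214.22972106933594), (4.1099748611450195, 22.35826301574707), 9.462322235107422)Traceback (most recent call last):
  File "<stdin>", line 13, in <module>
  File "h.py", line 13, in pt
    d=np.array(c["rotation"])@np.linalg.inv(c["intrinsics"])@np.array([uv[0],uv[1],1.]);p=np.array(c["xyz"])
      ~~~~~~~~~~~~~~~~~~~~~~~^~~~~~~~~~~~~~~~~~~~~~~~~~~~~~~
ValueError: matmul: Input operand 1 has a mismatch in its core dimension 0, with gufunc signature (n?,k),(k,m?)->(n?,m?) (size 3 is different from 4)
```

```bash
cat >> h.py <<'E'
_pt,_px=pt,px
def _fix(c):
    r=np.array(c["rotation"])
    return dict(c,rotation=R.from_quat(r).as_matrix() if r.shape==(4,) else r)
def pt(c,uv,z): return _pt(_fix(c),uv,z)
def px(c,P): return _px(_fix(c),P)
E
python3 - <<'E'
from h import *
t=load("top1");im=t["img"];hsv=cv2.cvtColor(im,cv2.COLOR_RGB2HSV)
def comp(x0,x1,y0,y1,f):
    m=np.zeros(im.shape[:2],np.uint8);m[y0:y1,x0:x1]=(f(hsv[y0:y1,x0:x1].astype(int))*255);return m
m=comp(170,240,215,295,lambda h:(h[...,2]>200)&(h[...,1]<60))
for c in cv2.findContours(m,0,1)[0]:
    if cv2.contourArea(c)>100:
        r=cv2.minAreaRect(c);print("block",r,[pt(t,p,55).round() for p in cv2.boxPoints(r)],pt(t,r[0],55))
m=comp(185,212,243,270,lambda h:(h[...,2]<130))
for c in cv2.findContours(m,0,1)[0]:
    if cv2.contourArea(c)>30:
        r=cv2.minAreaRect(c);print("mouth",r,pt(t,r[0],55))
print("stubs",pt(t,(216.5,224),30),pt(t,(187,288),30))
print("handle",pt(t,(391.4,214.5),90),[pt(t,p,90).round() for p in cv2.boxPoints(((391.57,214.6),(5.9,24.3),9.46))])
for n,p in dict(bottle=(321,300),lens=(310,184),pink=(401,166),brown=(437,217),drv=(300,120)).items():print(n,pt(t,p,60).round())
a=cv2.resize(im[190:240,360:460],None,fx=7,fy=7,interpolation=2)[:, :400]
b=cv2.resize(im[210:300,165:245],None,fx=3.9,fy=3.9,interpolation=2)[:350]
cv2.imwrite("pics/crop.png",np.hstack([a,b])[:,:,::-1])
E
```

```text
block ((196.04537963867188, 259.59521484375), (31.088470458984375, 40.9169807434082), 27.645973205566406) [array([447., 282.,  55.]), array([521., 247.,  55.]), array([493., 189.,  55.]), array([420., 224.,  55.])] [470.16328994 235.63677913  55.        ]
mouth ((197.9500274658203, 255.35000610351562), (12.649109840393066, 13.597792625427246), 71.56504821777344) [478.78852122 232.20035775  55.        ]
stubs [544.28492846 203.82949018  30.        ] [410.15689922 259.02082159  30.        ]
handle [ 568.01801065 -152.62635978   90.        ] [array([ 545., -144.,   90.]), array([ 592., -151.,   90.]), array([ 591., -162.,   90.]), array([ 544., -155.,   90.])]
bottle [397. -19.  60.]
lens [629.   8.  60.]
pink [ 670. -177.   60.]
brown [ 567. -250.   60.]
drv [763.  32.  60.]
```

View pics/crop.png

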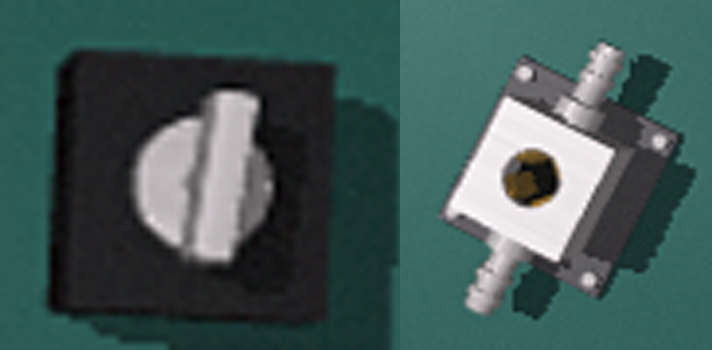

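The crop shows the steel plug in the black holder, with its bar at (391.5,214.5) lying nearly along world x. The cock's mouth is at (198,255) and its stubs run up-right. I'll fly over the cock first for a close look on the way to the plug.

```bash
python3 -m pendant '[{"tx":0.13,"ty":-0.16},{"tx":0.13,"ty":-0.16},{"tx":0.13,"ty":-0.16},{"tx":0.13,"ty":-0.16},{"tx":0.13,"ty":-0.16},{"tx":0.13,"ty":-0.16},{"tx":0.13,"ty":-0.16},{"tx":0.13,"ty":-0.16},{"tx":0.13,"ty":-0.16},{"tx":0.13,"ty":-0.16},{"tx":0.13,"ty":-0.16},{}]'
python3 - <<'E'
from h import *
c=snap("wrist","w1");print(c["xyz"],c["tool_from_camera"],px(c,[478.5,232,55]),px(c,[544,204,30]),ctrl.get_obs()["joint_pos"])
E
```

```text
[ 80.96683857 649.6627744  384.3427973 ] [[ 8.42000094e-05 -9.56977185e-01 -2.90163160e-01  8.02321773e+01]
 [ 9.99999975e-01  2.00850956e-05  2.23939624e-04 -3.83362606e-02]
 [-2.08477156e-04 -2.90163172e-01  9.56977163e-01 -1.62767207e+02]
 [ 0.00000000e+00  0.00000000e+00  0.00000000e+00  1.00000000e+00]] [105.55538359 457.1145037 ] [117.40917525 472.3654849 ] [-1.30986582  0.32163578 -0.07009383  1.45140432  0.02258449  1.37077579
 -0.05692106]invalid input
```

View pics/w1.png

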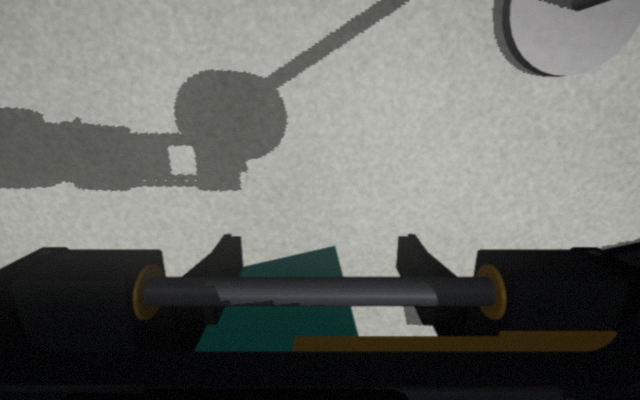

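The picture shows bare bench and fingertips near row 250; the arm has not moved because the rows were refused. I'll give all the keys.

```bash
python3 -m pendant '[{"tx":0.13,"ty":-0.16,"tz":0,"twist":0,"hand":1},{"tx":0.13,"ty":-0.16,"tz":0,"twist":0,"hand":1},{"tx":0.13,"ty":-0.16,"tz":0,"twist":0,"hand":1},{"tx":0.13,"ty":-0.16,"tz":0,"twist":0,"hand":1},{"tx":0.13,"ty":-0.16,"tz":0,"twist":0,"hand":1},{"tx":0.13,"ty":-0.16,"tz":0,"twist":0,"hand":1},{"tx":0.13,"ty":-0.16,"tz":0,"twist":0,"hand":1},{"tx":0.13,"ty":-0.16,"tz":0,"twist":0,"hand":1},{"tx":0.13,"ty":-0.16,"tz":0,"twist":0,"hand":1},{"tx":0.13,"ty":-0.16,"tz":0,"twist":0,"hand":1},{"tx":0.15,"ty":-0.16,"tz":0,"twist":0,"hand":1},{"tx":0.15,"ty":-0.16,"tz":0,"twist":0,"hand":1}]'
```

```text
clock: 1.65
eef_pos: [479.5, 245.2, 222.5]
ee_rot: [0.123, 0.992, 0.0, -0.0]
wrist_force: [1.3, -0.6, 0.3]
width: 86.9
grasp_force: 0.0
```

```bash
python3 -m pendant '[{"tx":0.2,"ty":-0.06,"tz":0,"twist":0,"hand":1},{"tx":0.15,"ty":0,"tz":0,"twist":0,"hand":1},{"tx":0,"ty":0,"tz":0,"twist":0,"hand":1},{"tx":0,"ty":0,"tz":0,"twist":0,"hand":1}]'
python3 - <<'E'
from h import *
c=snap("wrist","w2");print(c["xyz"],c["intrinsics"],px(c,[478.5,232,55]),px(c,[544,204,30]),ctrl.get_obs()["joint_pos"],ctrl.get_obs()["wrist_force"])
E
```

```text
clock: 2.15
eef_pos: [548.0, 234.5, 222.1]
ee_rot: [0.123, 0.992, -0.0, -0.001]
wrist_force: [-0.4, 0.3, -0.2]
width: 86.6
grasp_force: 0.0
[470.3976934  254.12039025 384.93055046] [[317.57470004   0.         319.16849524]
 [  0.         317.57470004 199.50975198]
 [  0.           0.           1.        ]] [299.94532196 117.40479921] [292.52762946 179.85178203] [-0.73280793  0.20855794  0.33018286  1.6035001  -0.06948862  1.34191963
  0.93166897] [ 0.12430086 -0.27408064 -0.58955235]
```

View pics/w2.png

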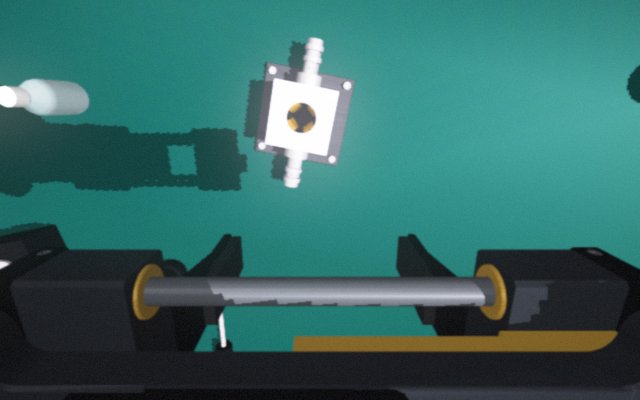

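Wrist view: the mouth is at (301,118), where the top view predicted (300,117). I'll measure it precisely and move on to the plug.

```bash
python3 - <<'E'
from h import *
c=load("w2");im=c["img"];hsv=cv2.cvtColor(im,cv2.COLOR_RGB2HSV).astype(int)
m=np.zeros((400,640),np.uint8);s=np.s_[75:160,260:345];m[s]=((hsv[s][...,2]<215)|(hsv[s][...,1]>60))*255
m2=m.copy();m2[:100]=0;m2[136:]=0;m2[:,:284]=0;m2[:,319:]=0
for k in cv2.findContours(m2,0,1)[0]:
    if cv2.contourArea(k)>100:
        e=cv2.fitEllipse(k);print("mouth",e,pt(c,e[0],55))
        P=np.array([pt(c,q[0],55)[:2] for q in k],np.float32);print(cv2.minEnclosingCircle(P))
w=np.zeros((400,640),np.uint8);w[s]=((hsv[s][...,2]>225)&(hsv[s][...,1]<40))*255
k=max(cv2.findContours(w,0,1)[0],key=cv2.contourArea)
P=np.array([pt(c,q[0],55)[:2] for q in k],np.float32);print("block",cv2.minAreaRect(P))
A=pt(c,(315.5,40),30);B=pt(c,(291.5,187),30);print(A,B,np.degrees(np.arctan2(*(A-B)[1::-1])))
E
python3 -m pendant '[{"tx":0.03,"ty":-0.16,"tz":0,"twist":0.02,"hand":1},{"tx":0.03,"ty":-0.16,"tz":0,"twist":0.02,"hand":1},{"tx":0.03,"ty":-0.16,"tz":0,"twist":0.02,"hand":1},{"tx":0.03,"ty":-0.16,"tz":0,"twist":0.02,"hand":1},{"tx":0.03,"ty":-0.16,"tz":0,"twist":0.02,"hand":1},{"tx":0.03,"ty":-0.17,"tz":0,"twist":0.02,"hand":1},{"tx":0.03,"ty":-0.17,"tz":0,"twist":0,"hand":1},{"tx":0.03,"ty":-0.17,"tz":0,"twist":0,"hand":1},{"tx":0.03,"ty":-0.17,"tz":0,"twist":0,"hand":1},{"tx":0.04,"ty":-0.17,"tz":0,"twist":0,"hand":1},{"tx":0.04,"ty":-0.17,"tz":0,"twist":0,"hand":1},{"tx":0,"ty":-0.16,"tz":0,"twist":0,"hand":1}]' && python3 -m pendant '[{"tx":0,"ty":0,"tz":0,"twist":0,"hand":1},{"tx":0,"ty":0,"tz":0,"twist":0,"hand":1}]'
python3 - <<'E'
from h import *
c=snap("wrist","w3");print(px(c,[568,-152.6,90]))
E
```

```text
mouth ((300.9945068359375, 117.46934509277344), (27.911251068115234, 29.149789810180664), 166.31417846679688) [478.81823886 233.00799521  55.        ]
((479.01068115234375, 232.90863037109375), 14.77615737915039)
block ((479.1072998046875, 232.78933715820312), (68.7983627319336, 86.28939819335938), 60.653724670410156)
[409.54245512 265.43950004  30.        ] [551.86283026 200.58995218  30.        ] 155.5031948433895
clock: 3.7
eef_pos: [618.8, -161.5, 222.7]
ee_rot: [0.075, 0.997, 0.0, 0.0]
wrist_force: [0.0, 1.2, -0.1]
width: 86.9
grasp_force: 0.0
clock: 3.95
eef_pos: [618.8, -159.9, 222.6]
ee_rot: [0.075, 0.997, 0.001, 0.0]
wrist_force: [0.1, 0.6, 0.2]
width: 86.9
grasp_force: 0.0
[318.33289574 136.19989726]
```

View pics/w3.png

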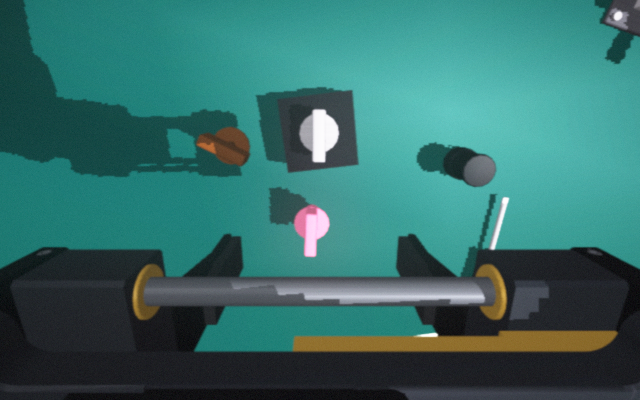

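The wrist view shows the steel bar's centre at (319,136), as predicted. Pink is at (311,225), brown at (228,145) and the lens at (475,167). I'll measure the handle's centre and angle.

```bash
python3 - <<'E'
from h import *
c=load("w3");im=c["img"];hsv=cv2.cvtColor(im,cv2.COLOR_RGB2HSV).astype(int)
for vt in (235,245,250):
    w=np.zeros((400,640),np.uint8);s=np.s_[95:170,290:350];w[s]=((hsv[s][...,2]>vt)&(hsv[s][...,1]<40))*255
    k=max(cv2.findContours(w,0,1)[0],key=cv2.contourArea)
    P=np.array([pt(c,q[0],90)[:2] for q in k],np.float32);print(vt,cv2.minAreaRect(P),cv2.boundingRect(k))
    for r in range(108,164,6): 
        x=np.where(w[r])[0]; print(r,x.min() if len(x) else 0,x.max() if len(x) else 0,end="; ")
print("brown near",pt(c,(250,145),60),"pink near",pt(c,(311,206),60))
A=pt(c,(319.3,110),90);B=pt(c,(318.7,161),90);print(A,B,(A+B)/2)
E
```

```text
235 ((568.9007568359375, -146.10250854492188), (21.059473037719727, 46.0398063659668), 81.08562469482422) (314, 110, 24, 52)
108 0 0; 114 314 325; 120 314 332; 126 314 336; 132 314 337; 138 314 336; 144 314 333; 150 314 325; 156 314 324; 162 0 0; 245 ((568.9332275390625, -145.66168212890625), (20.107868194580078, 44.24700927734375), 81.1379623413086) (315, 111, 23, 50)
108 0 0; 114 315 324; 120 315 332; 126 315 335; 132 315 336; 138 315 335; 144 315 332; 150 315 324; 156 315 323; 162 0 0; 250 ((568.0847778320312, -151.07415771484375), (7.318015098571777, 44.228248596191406), 81.19013977050781) (316, 111, 9, 50)
108 0 0; 114 317 323; 120 317 331; 126 317 335; 132 316 335; 138 318 330; 144 317 323; 150 316 323; 156 316 323; 162 0 0; brown near [ 569.16011053 -223.1151544    60.        ] pink near [ 642.95698511 -172.06238551   60.        ]
[ 545.27793831 -148.25204143   90.        ] [ 590.69891169 -155.72024442   90.        ] [ 567.988425   -151.98614293   90.        ]
```

```bash
python3 -m pendant '[{"tx":-0.127,"ty":0.02,"tz":0,"twist":0,"hand":0},{"tx":-0.127,"ty":0.02,"tz":0,"twist":0,"hand":0},{"tx":0,"ty":0,"tz":-0.17,"twist":0,"hand":0},{"tx":0,"ty":0,"tz":-0.17,"twist":0,"hand":0},{"tx":0,"ty":0,"tz":-0.17,"twist":0,"hand":0},{"tx":0,"ty":0,"tz":0,"twist":0,"hand":0},{"tx":0,"ty":0,"tz":0,"twist":0,"hand":0}]'
```

```text
clock: 4.88
eef_pos: [569.0, -152.9, 122.0]
ee_rot: [0.075, 0.997, 0.0, 0.001]
wrist_force: [0.8, 0.3, 0.1]
width: 43.5
grasp_force: 0.0
```

```bash
python3 -m pendant '[{"tx":-0.005,"ty":0.005,"tz":-0.1,"twist":0,"hand":0},{"tx":0,"ty":0,"tz":-0.1,"twist":0,"hand":0},{"tx":0,"ty":0,"tz":-0.1,"twist":0,"hand":0},{"tx":0,"ty":0,"tz":-0.015,"twist":0,"hand":0},{"tx":0,"ty":0,"tz":0,"twist":0,"hand":0},{"tx":0,"ty":0,"tz":0,"twist":0,"hand":-1},{"tx":0,"ty":0,"tz":0,"twist":0,"hand":-1},{"tx":0,"ty":0,"tz":0,"twist":0,"hand":-1},{"tx":0,"ty":0,"tz":0,"twist":0,"hand":-1},{"tx":0,"ty":0,"tz":0,"twist":0,"hand":-1},{"tx":0,"ty":0,"tz":0,"twist":0,"hand":-1}]' 50
```

```text
clock: 6.25
eef_pos: [567.1, -152.6, 57.8]
ee_rot: [0.076, 0.997, 0.0, 0.0]
wrist_force: [-1.1, 0.3, 1.8]
width: 11.8
grasp_force: 50.0
```

```bash
python3 -m pendant '[{"tx":0,"ty":0,"tz":0.1,"twist":0,"hand":-1},{"tx":0,"ty":0,"tz":0.2,"twist":0,"hand":-1},{"tx":0,"ty":0,"tz":0.2,"twist":0,"hand":-1},{"tx":0,"ty":0,"tz":0.15,"twist":0,"hand":-1},{"tx":-0.03,"ty":0.15,"tz":0,"twist":-0.1,"hand":-1},{"tx":-0.05,"ty":0.22,"tz":0,"twist":-0.1,"hand":-1},{"tx":-0.05,"ty":0.22,"tz":0,"twist":-0.1,"hand":-1},{"tx":-0.05,"ty":0.22,"tz":0,"twist":-0.05,"hand":-1},{"tx":-0.05,"ty":0.22,"tz":0,"twist":0,"hand":-1},{"tx":-0.05,"ty":0.22,"tz":0,"twist":0,"hand":-1},{"tx":-0.05,"ty":0.22,"tz":0,"twist":0,"hand":-1},{"tx":-0.05,"ty":0.22,"tz":0,"twist":0,"hand":-1}]' && python3 -m pendant '[{"tx":-0.06,"ty":0.23,"tz":0,"twist":0,"hand":-1},{"tx":0,"ty":0,"tz":0,"twist":0,"hand":-1},{"tx":0,"ty":0,"tz":0,"twist":0,"hand":-1}]'
python3 - <<'E'
from h import *
o=ctrl.get_obs();print(o["eef_pos"],o["joint_pos"],o["wrist_force"],o["wrist_torque"])
ax=R.from_quat(o["ee_rot"]).as_matrix();print("y ang",np.degrees(np.arctan2(ax[1,1],ax[0,1])))
s=snap("wrist","w4");print(px(s,[479,233,55]))
E
```

```text
clock: 7.75
eef_pos: [490.5, 186.1, 188.3]
ee_rot: [0.212, 0.977, 0.0, 0.0]
wrist_force: [-0.3, -0.1, -3.6]
width: 11.6
grasp_force: 50.0
clock: 8.12
eef_pos: [479.1, 230.5, 187.9]
ee_rot: [0.212, 0.977, -0.0, 0.0]
wrist_force: [0.3, -0.3, -3.9]
width: 11.3
grasp_force: 50.0
[479.10906554 230.51668723 187.9089649 ] [-0.76554316  0.08757311  0.28268807  1.80219247 -0.02454235  1.25552645
  0.66697663] [ 0.34397734 -0.29674255 -3.8721031 ] [-0.11975055  0.05089925  0.02899016]
y ang 65.50301579443568
[321.60736826 188.93107404]
```

View pics/w4.png

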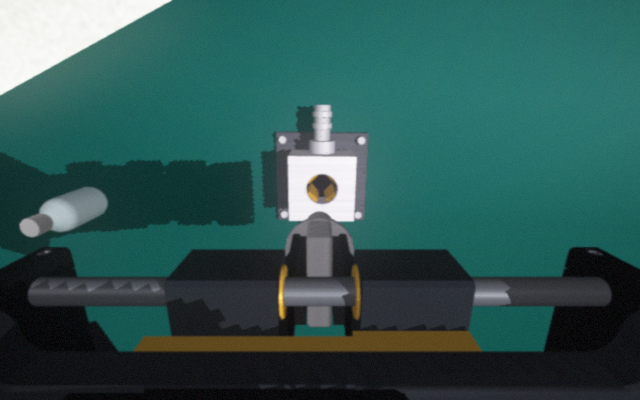

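The plug is held and its bar is in line with the stubs. The mouth is at (322,189), where predicted. Next I correct y by +2.6 mm and come down.

```bash
python3 -m pendant '[{"tx":-0.004,"ty":0.013,"tz":-0.1,"twist":0,"hand":-1},{"tx":0,"ty":0,"tz":-0.15,"twist":0,"hand":-1},{"tx":0,"ty":0,"tz":-0.14,"twist":0,"hand":-1},{"tx":0,"ty":0,"tz":0,"twist":0,"hand":-1},{"tx":0,"ty":0,"tz":0,"twist":0,"hand":-1}]'; python3 - <<'E'
from h import *
print(ctrl.get_obs()["eef_pos"])
s=snap("scene","s2");p=px(s,[479,233,60]).astype(int);im=s["img"][p[1]-75:p[1]+50,p[0]-80:p[0]+80]
cv2.imwrite("pics/s2c.png",cv2.resize(im,None,fx=4,fy=4,interpolation=2)[:,:,::-1])
E
```

```text
clock: 8.8
eef_pos: [479.3, 233.4, 110.9]
ee_rot: [0.213, 0.977, 0.001, 0.001]
wrist_force: [0.3, 0.1, -2.4]
width: 11.4
grasp_force: 50.0
[479.32591218 233.41365466 110.85877479]
```

View pics/s2c.png

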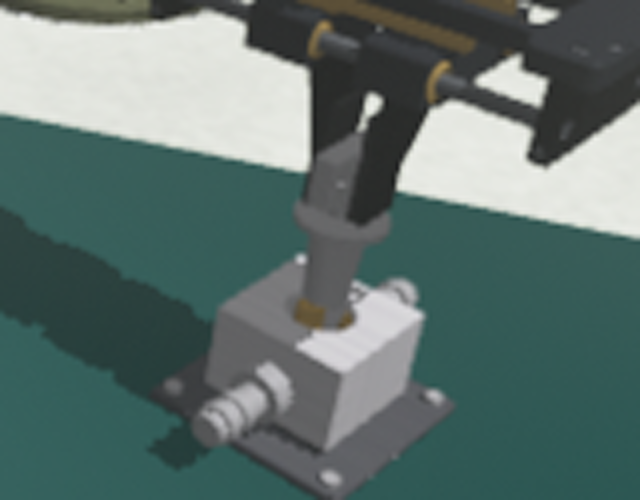

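The scene crop shows the plug upright with its tip just over the mouth (330,315 in the crop) and the bar along the stubs. Lowering it in.

```bash
python3 -m pendant '[{"tx":-0.003,"ty":0,"tz":-0.05,"twist":0,"hand":-1},{"tx":0,"ty":0,"tz":-0.05,"twist":0,"hand":-1},{"tx":0,"ty":0,"tz":-0.05,"twist":0,"hand":-1},{"tx":0,"ty":0,"tz":-0.02,"twist":0,"hand":-1},{"tx":0,"ty":0,"tz":0,"twist":0,"hand":-1}]' && python3 -m pendant '[{"tx":0,"ty":0,"tz":-0.01,"twist":0,"hand":-1},{"tx":0,"ty":0,"tz":0,"twist":0,"hand":-1}]'
```

```text
clock: 9.48
eef_pos: [477.7, 233.5, 75.1]
ee_rot: [0.212, 0.977, -0.0, 0.0]
wrist_force: [1.1, 0.2, -5.0]
width: 11.6
grasp_force: 50.0
clock: 9.72
eef_pos: [477.8, 233.6, 73.7]
ee_rot: [0.212, 0.977, -0.0, 0.0]
wrist_force: [0.2, -1.9, -2.5]
width: 11.7
grasp_force: 50.0
```

```bash
for i in 1 2; do python3 -m pendant '[{"tx":0,"ty":0,"tz":-0.01,"twist":0,"hand":-1},{"tx":0,"ty":0,"tz":0,"twist":0,"hand":-1}]' | grep -E 'pos|force'; done
```

```text
eef_pos: [478.0, 233.6, 71.7]
wrist_force: [0.8, -2.9, -2.5]
grasp_force: 50.0
eef_pos: [478.1, 233.5, 69.7]
wrist_force: [1.4, -3.2, -0.8]
grasp_force: 50.0
```

```bash
python3 -m pendant '[{"tx":0,"ty":-0.004,"tz":-0.005,"twist":0,"hand":-1},{"tx":0,"ty":0,"tz":0,"twist":0,"hand":-1}]' | grep -E 'pos|force'; python3 -m pendant '[{"tx":0,"ty":0,"tz":-0.005,"twist":0,"hand":-1},{"tx":0,"ty":0,"tz":0,"twist":0,"hand":-1}]' | grep -E 'pos|force'
```

```text
eef_pos: [478.1, 233.4, 68.9]
wrist_force: [2.9, -1.9, 0.2]
grasp_force: 50.0
eef_pos: [478.1, 233.4, 68.0]
wrist_force: [1.8, -2.9, 2.8]
grasp_force: 50.0
```

```bash
for i in 1 2; do python3 -m pendant '[{"tx":0,"ty":0,"tz":-0.007,"twist":0,"hand":-1},{"tx":0,"ty":0,"tz":0,"twist":0,"hand":-1}]' | grep -E 'pos|_force'; done
```

```text
eef_pos: [478.1, 233.4, 66.9]
wrist_force: [1.4, -2.7, 6.1]
grasp_force: 50.0
eef_pos: [478.2, 233.5, 66.1]
wrist_force: [-0.2, -3.7, 10.0]
grasp_force: 50.0
```

```bash
python3 -m pendant '[{"tx":0,"ty":0,"tz":-0.005,"twist":0,"hand":-1},{"tx":0,"ty":0,"tz":-0.002,"twist":0.1,"hand":-1},{"tx":0,"ty":0,"tz":-0.002,"twist":0.1,"hand":-1},{"tx":0,"ty":0,"tz":-0.002,"twist":0.1,"hand":-1},{"tx":0,"ty":0,"tz":0,"twist":0,"hand":-1}]' 60| grep -E 'pos|_rot|_force'; python3 -c "
from h import *
o=ctrl.get_obs();print(o['wrist_torque'],o['joint_pos'][6])"
```

```text
eef_pos: [478.2, 233.2, 64.1]
ee_rot: [0.096, 0.995, 0.0, 0.0]
wrist_force: [0.3, -4.6, 10.6]
grasp_force: 60.1
[-1.14080049  0.15768316 -0.0839217 ] 0.9271349200109246
```

```bash
python3 -m pendant '[{"tx":0,"ty":-0.005,"tz":-0.007,"twist":0.05,"hand":-1},{"tx":0,"ty":0,"tz":-0.003,"twist":0.1,"hand":-1},{"tx":0,"ty":0,"tz":-0.003,"twist":0.1,"hand":-1},{"tx":0,"ty":0,"tz":-0.003,"twist":0.1,"hand":-1},{"tx":0,"ty":0,"tz":0,"twist":0,"hand":-1}]'| grep -E 'pos|_rot|_force'; python3 -c "
from h import *
o=ctrl.get_obs();print(o['wrist_torque'],o['joint_pos'][6])"
```

```text
eef_pos: [478.4, 232.8, 62.1]
ee_rot: [-0.042, 0.999, 0.001, 0.001]
wrist_force: [-3.3, -3.9, 17.6]
grasp_force: 60.1
[-1.12619728  0.68735074 -0.13384412] 1.1980159730597326
```

```bash
python3 -m pendant '[{"tx":0.003,"ty":-0.003,"tz":0,"twist":0.1,"hand":-1},{"tx":0,"ty":0,"tz":0,"twist":0.1,"hand":-1},{"tx":0,"ty":0,"tz":-0.002,"twist":0.1,"hand":-1},{"tx":0,"ty":0,"tz":-0.002,"twist":0.1,"hand":-1},{"tx":0,"ty":0,"tz":0,"twist":0,"hand":-1}]'| grep -E 'pos|_rot|_force'; python3 -c "
from h import *
o=ctrl.get_obs();print(o['wrist_torque'],o['joint_pos'][6])"
```

```text
eef_pos: [478.6, 232.4, 61.1]
ee_rot: [-0.197, 0.98, 0.001, 0.0]
wrist_force: [-3.6, -3.7, 17.4]
grasp_force: 60.0
[-0.9785558   0.76115387 -0.05581716] 1.5066095424207933
```

```bash
python3 -m pendant '[{"tx":0.003,"ty":-0.002,"tz":0,"twist":0.1,"hand":-1},{"tx":0,"ty":0,"tz":0,"twist":0.1,"hand":-1},{"tx":0,"ty":0,"tz":0,"twist":0.1,"hand":-1},{"tx":0,"ty":0,"tz":-0.001,"twist":0.1,"hand":-1},{"tx":0,"ty":0,"tz":-0.001,"twist":0.1,"hand":-1},{"tx":0,"ty":0,"tz":0,"twist":0,"hand":-1}]'| grep -E 'pos|_rot|_force'; python3 -c "
from h import *
o=ctrl.get_obs();print(o['wrist_torque'],o['joint_pos'][6])"
```

```text
eef_pos: [478.9, 231.8, 60.3]
ee_rot: [-0.385, 0.923, 0.001, 0.0]
wrist_force: [-3.3, -4.6, 15.9]
grasp_force: 60.0
[-0.92313108  0.80744932 -0.19662678] 1.8912745723022866
```

```bash
python3 -m pendant '[{"tx":0.002,"ty":-0.002,"tz":0,"twist":0.1,"hand":-1},{"tx":0,"ty":0,"tz":-0.001,"twist":0.1,"hand":-1},{"tx":0,"ty":0,"tz":0,"twist":0.1,"hand":-1},{"tx":0,"ty":0,"tz":-0.001,"twist":0.1,"hand":-1},{"tx":0,"ty":0,"tz":0,"twist":0.06,"hand":-1},{"tx":0,"ty":0,"tz":0,"twist":0,"hand":-1}]'| grep -E 'pos|_rot|_force'; python3 - <<'E'
from h import *
o=ctrl.get_obs();print(o['wrist_torque'],o['joint_pos'][6])
s=snap("scene","s3");p=px(s,[479,233,60]).astype(int);im=s["img"][p[1]-50:p[1]+50,p[0]-64:p[0]+64]
cv2.imwrite("pics/s3c.png",cv2.resize(im,None,fx=6,fy=6,interpolation=2)[:,:,::-1])
E
```

```text
eef_pos: [479.2, 231.5, 60.1]
ee_rot: [-0.544, 0.839, 0.001, 0.0]
wrist_force: [-3.0, -4.6, 16.1]
grasp_force: 60.2
[-0.86724558  0.94958331 -0.39293098] 2.2444470077360346
```

View pics/s3c.png

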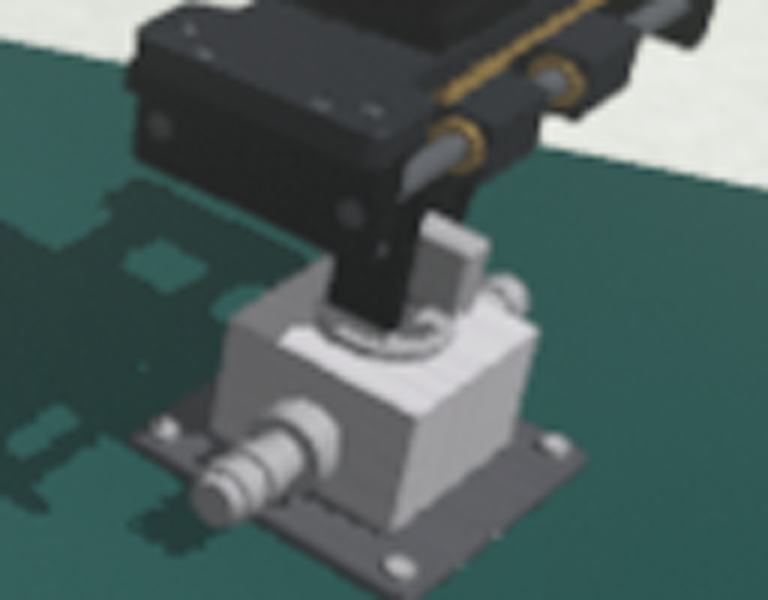

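The collar looks down on the rim at (395,345) and the handle is square across the stubs. I'll work it back and forth once under the push to see whether it sinks any further.

```bash
python3 -m pendant '[{"tx":0,"ty":0.01,"tz":-0.001,"twist":-0.1,"hand":-1},{"tx":0.003,"ty":0,"tz":0,"twist":-0.1,"hand":-1},{"tx":0,"ty":0,"tz":0,"twist":-0.1,"hand":-1},{"tx":0,"ty":0,"tz":0,"twist":-0.1,"hand":-1},{"tx":0,"ty":0,"tz":0,"twist":-0.1,"hand":-1},{"tx":0,"ty":0,"tz":0,"twist":0,"hand":-1}]'| grep -E 'pos|_rot|_force';python3 -m pendant '[{"tx":0,"ty":0,"tz":0,"twist":0.1,"hand":-1},{"tx":0,"ty":0,"tz":0,"twist":0.1,"hand":-1},{"tx":0,"ty":0,"tz":0,"twist":0.1,"hand":-1},{"tx":0,"ty":0,"tz":0,"twist":0.1,"hand":-1},{"tx":0,"ty":0,"tz":0,"twist":0.1,"hand":-1},{"tx":0,"ty":0,"tz":0,"twist":0,"hand":-1}]'| grep -E 'pos|_rot|_force'
```

```text
eef_pos: [478.6, 232.2, 59.7]
ee_rot: [-0.371, 0.929, -0.0, -0.002]
wrist_force: [-6.9, -7.5, 19.7]
grasp_force: 60.1
eef_pos: [479.4, 231.6, 59.9]
ee_rot: [-0.544, 0.839, 0.0, -0.001]
wrist_force: [-5.8, -7.2, 18.8]
grasp_force: 60.1
```

No further sinking at constant force, so it is on the hard stop. Next I relieve the side load and the push, then let go.

```bash
python3 -m pendant '[{"tx":-0.008,"ty":-0.015,"tz":0.01,"twist":0,"hand":-1},{"tx":0,"ty":0,"tz":0.01,"twist":0,"hand":-1},{"tx":0,"ty":0,"tz":0,"twist":0,"hand":-1}]'| grep -E 'pos|_rot|_force'
```

```text
eef_pos: [479.0, 231.3, 62.0]
ee_rot: [-0.544, 0.839, 0.001, 0.002]
wrist_force: [4.3, 2.3, 1.6]
grasp_force: 60.0
```

```bash
python3 -m pendant '[{"tx":0.003,"ty":0.003,"tz":0,"twist":0,"hand":0},{"tx":0,"ty":0,"tz":0,"twist":0,"hand":0},{"tx":0,"ty":0,"tz":0,"twist":0,"hand":0},{"tx":0,"ty":0,"tz":0,"twist":0,"hand":0},{"tx":0,"ty":0,"tz":0.1,"twist":0,"hand":0},{"tx":0,"ty":0,"tz":0.2,"twist":0,"hand":0},{"tx":0,"ty":0,"tz":0.2,"twist":0,"hand":0},{"tx":0,"ty":0,"tz":0.2,"twist":0,"hand":0},{"tx":0.05,"ty":0.2,"tz":0,"twist":0,"hand":0},{"tx":0.05,"ty":0.2,"tz":0,"twist":0,"hand":0},{"tx":0.05,"ty":0.2,"tz":0,"twist":0,"hand":0},{"tx":0,"ty":0,"tz":0,"twist":0,"hand":0}]' 20; python3 - <<'E'
from h import *
s=snap("scene","s4");p=px(s,[479,233,60]).astype(int);im=s["img"][p[1]-40:p[1]+35,p[0]-48:p[0]+48]
a=cv2.resize(im,(400,312),interpolation=2)
t=snap("top","t4");p=px(t,[479,233,60]).astype(int);im=t["img"][p[1]-39:p[1]+39,p[0]-48:p[0]+48]
b=cv2.resize(im,(384,312),interpolation=2)
cv2.imwrite("pics/s4c.png",np.hstack([a,b])[:,:,::-1])
E
```

```text
clock: 18.02
eef_pos: [507.5, 354.1, 200.6]
ee_rot: [-0.546, 0.837, 0.001, -0.0]
wrist_force: [-0.3, -0.6, -0.6]
width: 43.7
grasp_force: 0.0
```

View pics/s4c.png

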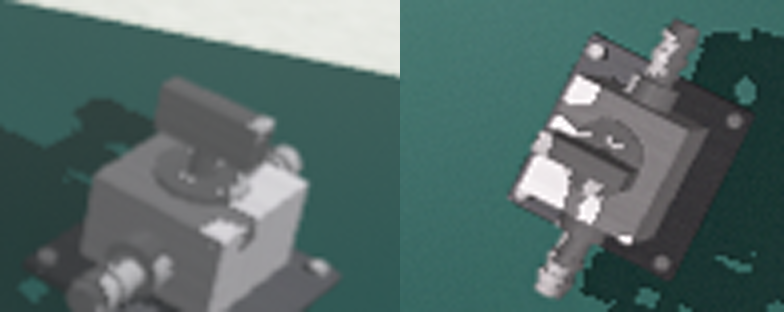

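The plug is seated on the rim, upright, with its handle square across the stubs. The gripper is clear of it. Force and height readings agree with the hard stop, so I'm handing in.

```bash
python3 -c "
from plant import ctrl
print(ctrl.close_job())"
```

```text
the job is handed in; nothing more can be done
None
```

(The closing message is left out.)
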